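# Check-weigh a trackball ball and present it to the inspection camera

## Task

Check a new trackball ball, which must not be touched and so rides loose on its carrier tray: with the tray on its pan, swing the balance's arrest lever fully over to free the beam, let the beam come to rest, then swing the lever fully back to arrest it again before you take the tray off. Then pick the tray up by its upright handle, keep it near level all the way so that the ball stays in its pocket, and show the ball to the inspection camera: ball end of the tray towards the camera, the ball centred in front of the lens, on its axis, 150 mm from its glass. Finish while still holding it there, level and still, with the balance arrested; do not touch the camera, and leave the reference weight on its pan and the rest of the bench as it is.

Things in the scene. Friction and masses are not known exactly. Their poses are not given: they have to be found in the camera images.
- balance: equal-arm check balance, fixed; grey base 200 x 330 x 32 mm, origin under its middle; x points away from the arrest lever (which faces the robot, on the -x side), y left along the beam. Level steel pans 110 (x) x 96 (y) mm at y = +110 and -110 mm, tops 110 mm above the bench while arrested; index plate in the middle, top at 155 mm. The tray is on one pan (either), the weight on the other.
- arrest (a joint): swing of the arrest lever, rad: 0 = beam arrested (lever leaning 0.6 rad to the balance's +y, left), 1.2 = beam free (leaning 0.6 rad to its -y, right); both are end stops. About 2 N at the tip moves it and it stays where it is left. Two rods under the beam follow it: they hold the beam level at 0 and are clear of it from about 0.7 on.
- arrest_pivot (a point): axis of the arrest lever, in front of the balance's base, 40 mm above the bench; the lever swings in the plane through this point that is square to the balance's x, about the balance's x axis. Behind that plane the base's front face is 22 mm away, the nearest edge of a pan 77 mm; the tray can overhang its pan by 25 mm.
- arrest_tip (a point): centre of the black ball, 22 mm in diameter, at the tip of the arrest lever, 68 mm from its axis (a 9 mm steel rod between them); 96 mm above the bench at both ends of the swing and 108 mm in the middle
- beam (a joint): tilt of the balance beam, rad, -0.05 to 0.05 between its stops, 0 = level, positive = the left (+y) pan is up; free, it settles within about 1.5 s at a tilt that depends on the hidden weight of the ball; the pans then rise or sink by up to 6 mm and stay level
- tray: loose aluminium carrier tray, plate 140 (x) x 84 (y) x 6 mm, 0.24 kg; origin under its middle; x points from the handle to the ball's end. At x = +42 mm a ring, 36 mm inside, 44 mm outside, 5 mm high, is the ball's pocket. Upright handle at x = -15 mm: stem 30 (x) x 8 (y) mm, above it a black grip 36 mm long in x, 14 mm thick in y, from 40 to 80 mm above the tray's underside.
- tray_handle (a point): middle of the tray's black grip, at x = -15 mm, y = 0, 60 mm above the tray's underside; its axes are those of the tray; pinch it across its 14 mm (the tray's y)
- tray_pocket (a point): where the ball's centre lies when it sits in the middle of its pocket: x = +42 mm, y = 0, 31 mm above the tray's underside
- ball: loose white resin trackball ball, 50 mm in diameter, about 0.11 kg, in the tray's pocket with 3 mm of play all round; its origin turns with it: use ball_center
- ball_center (a point): centre of the ball
- weight: steel reference weight with a knob, 40 mm in diameter, 58 mm high, 0.35 kg, loose on the other pan; origin under its middle; stays there
- camera: inspection camera on a post, fixed to the bench; origin on the bench right under the middle of the lens's front glass; the lens looks along its -x, level, towards the robot's side; the post, 16 mm thick and 300 mm high, stands 135 mm behind (+x) on a base 120 x 100 x 14 mm
- lens (a point): middle of the lens's front glass, 190 to 240 mm above the bench; the lens is 44 mm in diameter; its axes are the camera's
- focus (a point): the point on the lens axis 150 mm in front (-x) of the glass, where the ball's centre is to be held; its axes are the camera's, x pointing from here to the lens
- connector_a: bystander: round steel connector standing on its face, 34 mm in diameter, 46 mm high; origin under it
- connector_b: bystander: smaller round steel connector, 29 mm in diameter, 46 mm high; origin under it
- mouse: bystander: black computer mouse, 108 x 60 x 34 mm; origin under it
- controller: bystander: dark blue game controller about 110 x 160 x 50 mm; origin under it
- blower: bystander: rubber dust blower standing upright, 54 mm in diameter, 88 mm high; origin under it
- screwdriver: bystander: screwdriver lying on the bench; origin under it
Things that resemble listed ones, but are neither listed nor needed, are in the scene too. Of the things that look like the tray, the larger one is meant.

How it is judged:
On the way, in this order (a step that is already met when the one before it is completed fails the run):
1. the arrest lever is swung fully over and the freed beam has come to rest, the tray with its ball still on its pan (value of joint arrest above 1 rad and velocity of joint beam between -0.02 and 0.02 rad/s and z of tray in the frame of balance between 0.098 and 0.122 m), for 0.5 s.
2. the lever is swung fully back and the beam is arrested level, the tray with its ball still on its pan (value of joint arrest below 0.15 rad and value of joint beam between -0.02 and 0.02 rad and z of tray in the frame of balance between 0.098 and 0.122 m), for 0.2 s.
At the end, for the whole second after the job is handed in: The fingers hold the tray still, level within 0.12 rad and off the balance, the ball in its pocket and its centre within 30 mm of focus, the ball's end turned to the camera within 0.6 rad; the arrest lever is back under 0.15 rad (distance between ball_center and focus below 0.03 m and distance between ball_center and tray_pocket below 0.01 m and angle between tray's own z axis and vertical below 0.12 rad and angle between the x axis of tray and the x axis of focus, either way round below 0.6 rad and x of tray_handle in the frame of focus below -0.01 m and contact force between tray and the fingers above 1 N and contact force between tray and balance below 0.05 N and linear speed of tray below 0.02 m/s and angular speed of tray below 0.15 rad/s and value of joint arrest below 0.15 rad); the arm keeps its last pose, push and grip.
It fails at once if the ball leaves its pocket or the robot touches it (distance between ball_center and tray_pocket above 0.012 m or contact force between ball and the fingers above 0.3 N or contact force between ball and the arm above 0.3 N).
It fails at once if the tray is tipped more than 0.3 rad from level (angle between tray's own z axis and vertical above 0.3 rad).
It fails at once if the tray is lifted off its pan while the beam is not arrested (value of joint arrest above 0.3 rad and z of tray in the frame of balance above 0.125 m).
It fails at once if the camera is touched (contact force between camera and anything else above 1 N).
It fails at once if the reference weight or a bystander is moved more than 25 mm, or a standing one is knocked over (distance of any of weight, connector_a, connector_b, mouse, controller, blower, screwdriver from where it was at the start of the episode above 0.025 m or angle between weight's own z axis and vertical above 0.3 rad or angle between any of connector_a, connector_b, blower's own z axis and vertical above 0.5 rad).
It also fails if it takes over 70 s, if anything falls off the work surface, if the arm or the gripper's body presses on something with over 40 N, if the wrist force passes 120 N, or if a joint passes its speed limit or range.

## Robot

A 6-joint arm with a two-finger parallel gripper is mounted at the origin on the work surface. World frame = base frame: x ahead of the robot, y to its left, z up, the work surface at z = 0. Lengths are in m, angles in rad, forces in N, time in s.
With the tool pointing down it reaches from about 0.25 to 0.725 m from the base axis. Payload 4 kg.
Tool frame: the origin (TCP) lies on the front face of the gripper's body, between the roots of the fingers; the fingertips stand 73 mm ahead of it and the grasp point (between the pads) lies 54 mm ahead of it; z points along the fingers, y is the line along which they close (so a half turn about z gives the same grasp; the last joint's range is limited). The gripper opens to 85 mm and grips with 20 to 120 N. Pads are 22 mm wide; open, the fingers measure 114 mm over their backs; the gripper's body (76 mm by 85 mm) begins 54 mm behind the grasp point. The pads swing forward as they close: fully open they stand 13 mm farther back than shut.
Start: joints at [1.199, 0.241, 0.005, 1.335, 0, 1.571], TCP at [0.182, 0.466, 0.304] pointing down, gripper open.
Joint ranges: [-2.72, 2.72], [-1.05, 1.87], [-1.09, 1.28], [-1.99, 2.15], [-1.42, 1.44], [-3.14, 3.14]. Speed limits (rad/s): [2.79, 2.79, 3.14, 3.14, 3.14, 3.14].

## Interface

Orientations are given as a unit quaternion [x, y, z, w].
In Python, from workcell import bot gives the robot as it stands. The module is installed in compiled form; this text tells all that it offers.
- The arm moves only by the tool step_arm, never from a script. Its argument "rows" is a list of rows, each a list of 2 entries, a list of its own where there are three numbers: the shift along the tool's x, y, z in mm, then the turn about the tool's z in degrees. A call has 1 to 12 rows; each row is the pose to reach, as a shift and turn from the pose commanded when the call began, along the tool's axes at that moment; what a row does not reach only later rows make up. A row lasts 1/8 s, in which the tool goes at most 62.5 mm and 10.7 degrees, less where a joint would pass 70% of its speed; a pose out of reach is approached as far as the arm can. A call with a gripper value outside its range is refused whole. "claw" is the gripper's target within -1 to 1 (shut at 1, half-way at 0, fully open at -1), set as the call begins (left out, the last holds). The fingers move at their own pace and stop on an object; the grip force is fixed at half the most. Time passes only in rows, so rows that repeat a pose let the fingers close. It gives the time, the measured TCP pose, the force, the opening and the grip force at its end, in the units of the state.
- bot.get_obs(): the state, without advancing time (a new reading comes with each control period).
- bot.camera(name): name is "scene" or "top" or "wrist"; returns (picture, depth): 480x640x3 uint8, red, green, blue; 480x640 float32, m along the optical axis (not along the pixel's ray), 0 where there is no reading.
- bot.camera_params(name): a dict with "fx", "fy", "cx", "cy" (pixels), "pose" (4x4, takes a point from camera to world coordinates). Camera axes: x right, y up, looking along -z (the intrinsics and any distortion apply to the point x, -y, -z); pixel columns grow to the right and rows downward; lengths in m; the calibration is good to about 2 mm. A picture is of the moment at which its call begins: read the wrist's pose just before it. camera_params takes no time and is no camera call; for the wrist camera it gives the pose at the moment of the call.
- bot.job_done(): hands the job in; it is judged then, once.
Trained networks look in the newest picture that a camera, given by its name, has taken for a name from the list of things; names that differ only in an ending like _2 or _b are one class to them, and where a whole thing is asked for, a point or a joint stands for the part that bears it (a point fixed in the world has none). Each returns a list of dicts, best first, with "score" (0 to 1); they miss things now and then, are a little off and sometimes report something else, mostly with a low value. They report only what shows in the picture. A call takes as long as a camera call. They do not tell look-alikes from the thing itself.
- bot.trace(target, camera): "pixels" (480x640 bool, what is visible of it) and "uv" ([column, row] in pixels, amid what is visible of it).
The state is a dict: "clock": time; "joint_pos": joint angles; "joint_vel": joint speeds; "tau": joint torques, N m; "eef_pos": TCP position; "tool_rot": TCP orientation; "ft_force": force on the tool from outside, world axes, zero at the start; "ft_torque": the same for the moment, N m; "grip_width": finger opening in m; "grasp_force": force on a finger pad.
Only numpy, scipy, OpenCV 4.12 (cv2) and the standard library are available. Lean on these libraries where they do the work, as an engineer would, in place of code of your own. Each camera call takes 0.05 s, during which the arm holds its last target. There are 200 camera calls.

## Working session

There is one attempt and no reset: what is moved stays moved. The work goes in short steps, Python scripts to look and compute and a tool call to move; the robot and the scene stay as the last step left them, time stands still between calls to the robot, and variables do not carry over. Pictures are saved under pics/ and viewed, at most 10 in all, crops included, and the job is handed in when it is done.

Besides the shell and the picture viewer there is one more tool, called after "Request:" as name([rows], argument=value, ...), one row to a line, values as JSON. step_arm: Moves the arm, as the interface text tells. Its arguments: {"type":"object","properties":{"rows":{"type":"array"},"claw":{"type":"number"}},"required":["rows"]}

```bash
mkdir -p pics; cat > h.py <<'E'
import numpy as np, cv2
from workcell import bot
def pts(cam,d):
    p=bot.camera_params(cam); v,u=np.mgrid[0:480,0:640]
    X=np.stack([(u-p['cx'])/p['fx']*d,-(v-p['cy'])/p['fy']*d,-d,np.ones_like(d)],-1)
    return (X@np.array(p['pose']).T)[...,:3]
E
python3 - <<'E'
from h import *
for c in ['scene','top']:
    im,d=bot.camera(c); cv2.imwrite(f'pics/{c}0.png',im[:,:,::-1]); P=pts(c,d); np.save(f'{c}.npy',P)
    print(c,{k:np.round(v,3).tolist() for k,v in bot.camera_params(c).items()})
    for n in ['balance','arrest_tip','tray','ball','weight','camera','connector_a','mouse','controller','blower','screwdriver']:
        for r in bot.trace(n,c)[:3]:
            m=r['pixels']&(d>0); q=P[m]
            print(n,round(r['score'],2),np.round(r['uv']).tolist(),m.sum(),np.round(np.median(q,0),3).tolist() if len(q) else '',np.round(np.percentile(q,[2,98],axis=0),3).tolist() if len(q) else '')
E
```

```text
scene {'fx': 473.781, 'fy': 473.781, 'cx': 310.503, 'cy': 249.903, 'pose': [[0.794, -0.359, 0.492, 0.973], [0.608, 0.499, -0.618, -0.596], [-0.024, 0.789, 0.614, 0.726], [0.0, 0.0, 0.0, 1.0]]}
balance 0.69 [377.0, 264.0] 8175 [0.583, 0.127, 0.034] [[0.445, 0.001, 0.02], [0.665, 0.312, 0.131]]
arrest_tip 0.51 [342.0, 216.0] 169 [0.434, 0.19, 0.076] [[0.374, 0.155, 0.002], [0.443, 0.261, 0.109]]
tray 0.76 [399.0, 204.0] 1365 [0.566, 0.264, 0.118] [[0.503, 0.228, 0.112], [0.64, 0.315, 0.191]]
tray 0.54 [438.0, 227.0] 216 [0.599, 0.407, 0.006] [[0.58, 0.266, 0.001], [0.644, 0.456, 0.113]]
tray 0.24 [389.0, 355.0] 8806 [0.778, -0.178, 0.191] [[0.67, -0.213, 0.009], [0.846, -0.116, 0.285]]
ball 0.69 [422.0, 200.0] 410 [0.618, 0.268, 0.151] [[0.571, 0.256, 0.115], [0.636, 0.311, 0.167]]
ball 0.6 [285.0, 314.0] 297 [0.504, -0.094, 0.028] [[0.487, -0.103, 0.004], [0.513, -0.078, 0.049]]
weight 0.65 [337.0, 217.0] 158 [0.435, 0.193, 0.083] [[0.426, 0.155, 0.042], [0.443, 0.214, 0.109]]
weight 0.61 [352.0, 250.0] 506 [0.57, 0.042, 0.143] [[0.549, 0.031, 0.111], [0.584, 0.065, 0.169]]
camera 0.8
[... 2150 characters left out ...]
.0] 10238 [0.542, 0.142, 0.033] [[0.444, 0.004, 0.027], [0.659, 0.313, 0.112]]
connector_a 0.47 [175.0, 328.0] 693 [0.303, 0.315, 0.02] [[0.273, 0.259, -0.002], [0.352, 0.428, 0.027]]
mouse 0.55 [491.0, 191.0] 1126 [0.603, -0.404, 0.031] [[0.555, -0.435, 0.014], [0.655, -0.379, 0.037]]
controller 0.78 [412.0, 305.0] 2299 [0.341, -0.21, 0.035] [[0.248, -0.295, -0.0], [0.397, -0.161, 0.05]]
blower 0.58 [491.0, 256.0] 469 [0.444, -0.403, 0.044] [[0.422, -0.431, 0.017], [0.468, -0.386, 0.086]]
blower 0.44 [349.0, 239.0] 171 [0.496, -0.084, 0.032] [[0.482, -0.1, 0.003], [0.513, -0.071, 0.048]]
screwdriver 0.92 [180.0, 328.0] 587 [0.301, 0.307, 0.021] [[0.274, 0.258, 0.006], [0.352, 0.432, 0.027]]
```

```bash
python3 - <<'E'
from h import *
im=cv2.imread('pics/top0.png'); s=cv2.imread('pics/scene0.png')
a=cv2.resize(im[130:330,90:440],(800,457)); cv2.imwrite('pics/top_c.png',a)
P=np.load('top.npy')
# tray plate: z~0.116
def rect(m,n):
    q=P[m][:,:2].astype(np.float32)*1000; r=cv2.minAreaRect(q); print(n,m.sum(),np.round(r[0]),np.round(r[1]),round(r[2],1))
t=[r for r in [*bot.trace('tray','top')] if r['uv'][0]>150][0]['pixels']
rect(t&(abs(P[...,2]-.116)<.004),'plate')
g=t&(P[...,2]>.182); rect(g,'grip'); 
k=t&(P[...,2]>.17); rect(k,'grip+'); 
b=bot.trace('balance','top')[0]['pixels']; m=b&(abs(P[...,2]-.032)<.006); rect(m,'base')
Q=np.load('scene.npy')
for nm,A,c in(('s',Q,'scene'),('t',P,'top')):
    m=bot.trace('camera',c)[0]['pixels']
    q=A[m]; 
    for lo,hi in((.0,.03),(.16,.2),(.2,.24),(.24,.27),(.28,.31)):
        z=q[(q[:,2]>lo)&(q[:,2]<hi)]
        if len(z)>5: print(nm,lo,len(z),np.round(np.percentile(z,[2,50,98],axis=0),3).tolist())
    w=bot.trace('ball',c)[0]['pixels']; q=A[w]; q=q[q[:,2]>.14]
    from scipy.optimize import least_squares
    f=least_squares(lambda x:np.linalg.norm(q-x,axis=1)-.025,q.mean(0)-[0,0,.02],loss='soft_l1',f_scale=.002).x
    print('ball',f)
E
```

```text
plate 1772 [572. 273.] [140.  84.] 11.0
grip 153 [483. 151.] [311.  32.] 57.9
grip+ 186 [483. 151.] [311.  32.] 57.8
base 6559 [560. 163.] [327. 209.] 88.2
s 0.0 3952 [[0.726, -0.217, 0.001], [0.796, -0.171, 0.015], [0.851, -0.062, 0.026]]
s 0.16 370 [[0.676, -0.203, 0.163], [0.758, -0.194, 0.194], [0.812, -0.158, 0.2]]
s 0.2 3725 [[0.665, -0.207, 0.202], [0.747, -0.186, 0.226], [0.81, -0.147, 0.237]]
s 0.24 183 [[0.784, -0.17, 0.241], [0.793, -0.168, 0.256], [0.798, -0.16, 0.269]]
s 0.28 213 [[0.784, -0.17, 0.28], [0.792, -0.167, 0.296], [0.798, -0.156, 0.302]]
ball [0.6125838  0.28143614 0.14198099]
t 0.0 1497 [[0.729, -0.207, 0.001], [0.781, -0.146, 0.014], [0.853, -0.107, 0.026]]
t 0.16 90 [[0.657, -0.199, 0.189], [0.728, -0.149, 0.194], [0.8, -0.137, 0.2]]
t 0.2 2071 [[0.658, -0.2, 0.204], [0.732, -0.171, 0.227], [0.803, -0.139, 0.237]]
t 0.24 69 [[0.783, -0.167, 0.241], [0.785, -0.158, 0.256], [0.792, -0.153, 0.27]]
t 0.28 104 [[0.782, -0.168, 0.282], [0.788, -0.159, 0.298], [0.797, -0.153, 0.302]]
ball [0.6140915  0.28175678 0.14020825]
```

View pics/scene0.png

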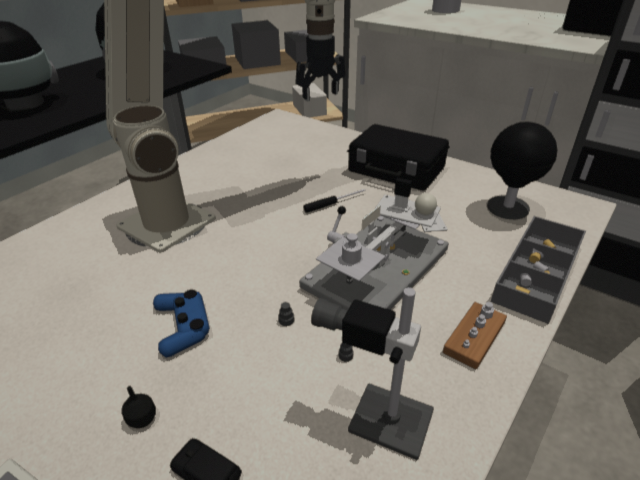

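View pics/top_c.png

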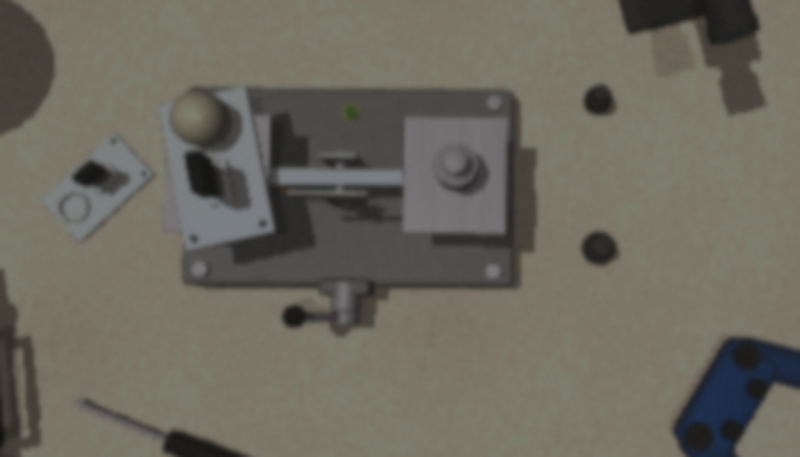

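The listed tray is the larger one on the left pan, at top-view pixel (188,208), carrying the ball at (177,182). The look-alike is the small empty tray on the bench at (129,213). The ball-topped thing at scene (523,150) is a desk object, not the tray's ball. The arrest lever tip is at about crop (293,316), leaning left. The weight is on the right pan.

```bash
python3 - <<'E'
from h import *
from scipy.spatial.transform import Rotation as R
o=bot.get_obs(); print(o['eef_pos'],np.round(R.from_quat(o['tool_rot']).as_matrix(),3).tolist(),o['clock'],o['grip_width'])
for c in('top','scene'):
    bot.camera(c); A=np.load(c+'.npy'); m=bot.trace('camera',c)[0]['pixels']; q=A[m]; q=q[(q[:,2]>.16)&(q[:,2]<.24)]
    for x in np.arange(.65,.82,.02):
        z=q[abs(q[:,0]-x)<.01]
        if len(z)>8: print(c,round(x,2),len(z),'y',np.round(np.percentile(z[:,1],[3,97]),3),'z',np.round(np.percentile(z[:,2],[3,97]),3))
    m=bot.trace('arrest_tip',c)[0]['pixels']; q=A[m]; q=q[(q[:,2]>.085)&(q[:,2]<.12)]; print('tip',np.round(np.percentile(q,[3,50,97],axis=0),3).tolist())
E
```

```text
[0.18162744 0.46581956 0.30389861] [[-0.932, 0.363, -0.0], [0.363, 0.932, -0.0], [0.0, -0.0, -1.0]] 1.5 0.08525681409281644
top 0.65 73 y [-0.194 -0.168] z [0.195 0.229]
top 0.67 245 y [-0.206 -0.166] z [0.204 0.23 ]
top 0.69 192 y [-0.199 -0.164] z [0.209 0.229]
top 0.71 363 y [-0.198 -0.151] z [0.193 0.236]
top 0.73 337 y [-0.196 -0.147] z [0.197 0.237]
top 0.75 331 y [-0.192 -0.143] z [0.196 0.237]
top 0.77 247 y [-0.188 -0.141] z [0.198 0.236]
top 0.79 282 y [-0.198 -0.138] z [0.204 0.235]
top 0.81 66 y [-0.197 -0.136] z [0.21  0.228]
tip [[0.427, 0.196, 0.09], [0.435, 0.204, 0.104], [0.442, 0.214, 0.108]]
tip [[0.427, 0.194, 0.087], [0.437, 0.2, 0.101], [0.444, 0.21, 0.109]]
```

Request:
step_arm([
  [[-50,-23,0],-4],
  [[-110,-50,0],-10],
  [[-170,-78,0],-16],
  [[-230,-105,0],-22],
  [[-290,-133,0],-23],
  [[-330,-152,0],-23],
  [[-330,-152,0],-23],
  [[-330,-152,60],-23],
  [[-330,-152,60],-23],
  [[-330,-152,60],-23],
], claw=0)

```text
clock: 3.05
eef_pos: [0.4342, 0.2054, 0.2455]
tool_rot: [-0.016, 1.0, 0.0, 0.001]
ft_force: [0.9, 1.0, -0.5]
grip_width: 0.0422
grasp_force: 0.0
```

```bash
python3 - <<'E'
from h import *
from scipy.spatial.transform import Rotation as R
o=bot.get_obs(); print(o['eef_pos'],np.round(R.from_quat(o['tool_rot']).as_matrix(),3).tolist(),o['clock'],o['grip_width'])
im,d=bot.camera('wrist'); cv2.imwrite('pics/w1.png',im[:,:,::-1]); P=pts('wrist',d)
for n in('arrest_tip','tray','ball'):
    for r in bot.trace(n,'wrist')[:2]:
        q=P[r['pixels']&(d>0)]; print(n,r['score'],r['uv'],np.round(np.percentile(q,[3,50,97],axis=0),3).tolist())
        if n=='arrest_tip': q=q[(q[:,2]>.09)&(q[:,2]<.115)]; print(np.round(q.mean(0),3),len(q))
E
```

```text
[0.43420839 0.20543217 0.24548915] [[-1.0, -0.031, 0.002], [-0.031, 1.0, 0.001], [-0.002, 0.001, -1.0]] 3.05 0.042234783259782534
arrest_tip 0.75 [306.0, 246.4] [[0.424, 0.16, 0.034], [0.43, 0.196, 0.084], [0.441, 0.217, 0.108]]
[0.431 0.208 0.105] 968
arrest_tip 0.52 [68.1, 401.3] [[0.505, 0.011, 0.085], [0.532, 0.046, 0.111], [0.571, 0.221, 0.112]]
[0.534 0.068 0.108] 7204
tray 0.69 [560.9, 356.2] [[0.526, 0.4, 0.005], [0.562, 0.433, 0.007], [0.582, 0.473, 0.058]]
tray 0.56 [375.0, 410.9] [[0.507, 0.225, 0.115], [0.533, 0.244, 0.118], [0.582, 0.315, 0.119]]
ball 0.51 [375.6, 412.9] [[0.507, 0.224, 0.114], [0.533, 0.244, 0.118], [0.582, 0.315, 0.119]]
ball 0.5 [306.0, 247.9] [[0.424, 0.161, 0.036], [0.43, 0.197, 0.084], [0.441, 0.217, 0.108]]
```

View pics/w1.png

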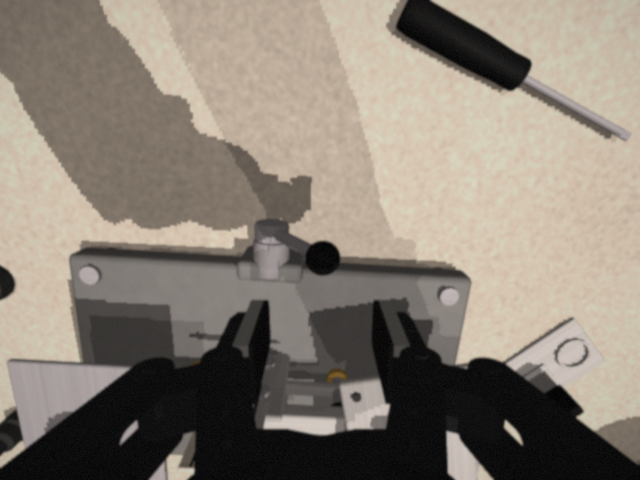

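The wrist picture shows the black lever ball at (322,258), midway between the fingers, so I'll descend astride it.

Request:
step_arm([
  [[0,0,30],0],
  [[0,0,60],0],
  [[0,0,88],0],
  [[0,0,88],0],
  [[0,0,88],0],
])

```text
clock: 3.88
eef_pos: [0.4349, 0.2049, 0.1575]
tool_rot: [-0.015, 1.0, 0.001, 0.001]
ft_force: [-0.8, -0.4, 0.7]
grip_width: 0.0426
grasp_force: 0.0
```

Request:
step_arm([
  [[0,-8,0],0],
  [[0,-16,0],0],
  [[0,-24,0],0],
  [[0,-32,0],0],
  [[0,-40,0],0],
  [[0,-48,0],0],
  [[0,-56,0],0],
  [[0,-63,0],0],
  [[0,-70,0],0],
  [[0,-77,0],0],
  [[0,-83,0],0],
  [[0,-83,0],0],
])

```text
clock: 5.38
eef_pos: [0.4366, 0.1208, 0.1561]
tool_rot: [-0.014, 1.0, -0.0, 0.0]
ft_force: [-0.9, 0.7, 0.4]
grip_width: 0.0427
grasp_force: 0.5
```

```bash
cat > lev.py <<'E'
from h import *
for c in('top','scene'):
    im,d=bot.camera(c); P=pts(c,d)
    for r in bot.trace('arrest_tip',c)[:2]:
        q=P[r['pixels']&(d>0)]; q=q[(q[:,2]>.08)&(q[:,2]<.125)]
        if len(q): print(c,r['score'],r['uv'],len(q),np.round(np.percentile(q,[5,50,95],axis=0),3).tolist())
    cv2.imwrite(f'pics/l_{c}.png',cv2.resize(im[150:300,150:350,::-1] if c=='top' else im[160:280,290:450,::-1],(800,600)))
E
python3 lev.py
```

Request:
step_arm([
  [[0,-2,0],0],
  [[0,-4,0],0],
  [[0,-4,0],0],
  [[0,-4,0],0],
])

```text
clock: 6.08
eef_pos: [0.4367, 0.1191, 0.1563]
tool_rot: [-0.016, 1.0, 0.002, 0.0]
ft_force: [0.2, 6.6, 0.9]
grip_width: 0.0426
grasp_force: 3.4
```

```bash
python3 - <<'E'
from h import *
im,d=bot.camera('wrist'); P=pts('wrist',d)
for r in bot.trace('arrest_tip','wrist')[:2]:
    q=P[r['pixels']&(d>0)]; print(r['score'],r['uv'],len(q),np.round(np.percentile(q,[5,50,95],axis=0),3).tolist())
cv2.imwrite('pics/w2.png',im[:,:,::-1])
E
```

```text
0.82 [371.9, 301.1] 4685 [[0.42, 0.123, 0.041], [0.426, 0.138, 0.098], [0.435, 0.176, 0.107]]
```

View pics/w2.png

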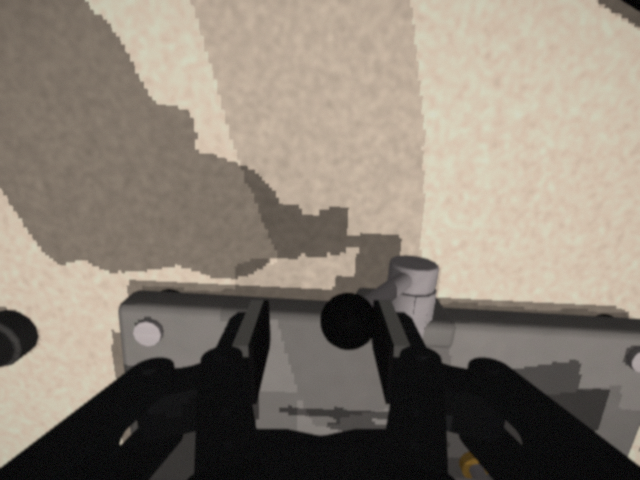

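The lever ball, at (348,320), lies against the left finger and leans right. The end stop pushes back with 6.6 N, so the lever is fully over. I'll wait for the beam to settle.

Request:
step_arm([
  [[0,2,0],0],
  [[0,2,0],0],
  [[0,2,0],0],
  [[0,2,0],0],
  [[0,2,0],0],
  [[0,2,0],0],
  [[0,2,0],0],
  [[0,2,0],0],
  [[0,2,0],0],
  [[0,2,0],0],
  [[0,2,0],0],
  [[0,2,0],0],
])

```text
clock: 7.68
eef_pos: [0.4366, 0.1197, 0.1561]
tool_rot: [-0.015, 1.0, 0.0, 0.0]
ft_force: [-0.6, 5.3, 3.3]
grip_width: 0.0427
grasp_force: 3.2
```

Request:
step_arm([
  [[0,0,0],0],
  [[0,0,0],0],
  [[0,0,0],0],
  [[0,0,0],0],
  [[0,0,0],0],
  [[0,0,0],0],
  [[0,0,0],0],
  [[0,0,0],0],
  [[0,0,0],0],
  [[0,0,0],0],
  [[0,0,0],0],
  [[0,0,0],0],
])

```text
clock: 9.18
eef_pos: [0.4366, 0.1197, 0.1561]
tool_rot: [-0.015, 1.0, 0.001, 0.0]
ft_force: [-1.3, 5.0, 3.4]
grip_width: 0.0429
grasp_force: 3.2
```

Request:
step_arm([
  [[0,8,0],0],
  [[0,16,0],0],
  [[0,24,0],0],
  [[0,31,0],0],
  [[0,38,0],0],
  [[0,45,0],0],
  [[0,52,0],0],
  [[0,59,0],0],
  [[0,66,0],0],
  [[0,73,0],0],
  [[0,80,0],0],
  [[0,80,0],0],
])

```text
clock: 10.68
eef_pos: [0.4337, 0.2001, 0.1557]
tool_rot: [-0.015, 1.0, 0.0, -0.0]
ft_force: [0.5, -0.6, -0.3]
grip_width: 0.0429
grasp_force: 0.0
```

Request:
step_arm([
  [[0,4,0],0],
  [[0,8,0],0],
  [[0,11,0],0],
  [[0,13,0],0],
  [[0,13,0],0],
  [[0,13,0],0],
])

```text
clock: 11.42
eef_pos: [0.4336, 0.2125, 0.156]
tool_rot: [-0.015, 1.0, 0.0, -0.0]
ft_force: [0.3, -1.2, 0.3]
grip_width: 0.0431
grasp_force: 0.5
```

Push a little more until the stop is felt.

Request:
step_arm([
  [[0,2,0],0],
  [[0,4,0],0],
  [[0,4,0],0],
  [[0,4,0],0],
])

```text
clock: 11.92
eef_pos: [0.4335, 0.2162, 0.1559]
tool_rot: [-0.015, 1.0, -0.0, 0.0]
ft_force: [-0.7, -2.1, -0.2]
grip_width: 0.0424
grasp_force: 1.4
```

Request:
step_arm([
  [[0,2,0],0],
  [[0,3,0],0],
  [[0,3,0],0],
  [[0,3,0],0],
])

```text
clock: 12.42
eef_pos: [0.4335, 0.2173, 0.1556]
tool_rot: [-0.014, 1.0, -0.003, 0.0]
ft_force: [1.4, -9.0, 1.7]
grip_width: 0.0427
grasp_force: 4.1
```

```bash
python3 - <<'E'
from h import *
im,d=bot.camera('wrist'); P=pts('wrist',d)
for r in bot.trace('arrest_tip','wrist')[:1]:
    q=P[r['pixels']&(d>0)]; print(r['score'],r['uv'],len(q),np.round(np.percentile(q,[5,50,95],axis=0),3).tolist())
cv2.imwrite('pics/w3.png',im[:,:,::-1])
E
```

```text
0.86 [275.9, 311.7] 4737 [[0.422, 0.162, 0.04], [0.427, 0.2, 0.097], [0.436, 0.215, 0.107]]
```

View pics/w3.png

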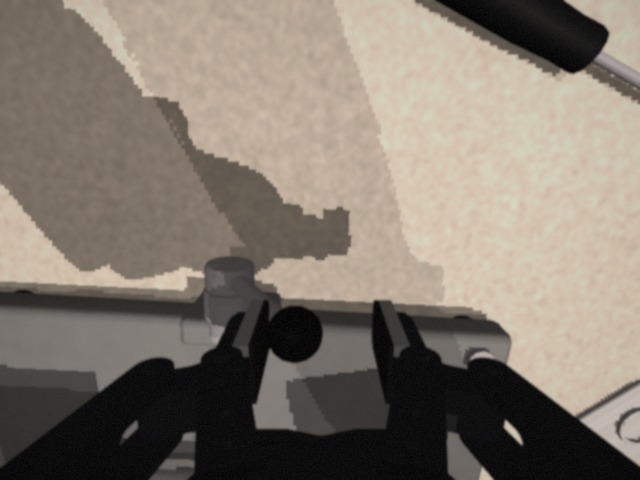

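The lever ball at (295,334) is pressed against the right finger, with 9 N of reaction at the left end stop, so the beam is arrested again. I'll rise clear and move over the tray.

Request:
step_arm([
  [[0,-5,0],0],
  [[0,-10,0],0],
  [[0,-10,-30],0],
  [[0,-10,-85],0],
  [[0,-10,-140],0],
  [[0,-10,-145],0],
  [[0,-10,-145],0],
], claw=0)

```text
clock: 13.4
eef_pos: [0.4338, 0.2097, 0.3011]
tool_rot: [-0.015, 1.0, 0.001, 0.0]
ft_force: [-0.7, 0.4, -0.4]
grip_width: 0.0426
grasp_force: 0.0
```

Request:
step_arm([
  [[-30,15,0],-3],
  [[-75,34,0],-6],
  [[-110,50,0],-9],
  [[-125,57,0],-9],
  [[-125,57,0],-9],
  [[-125,57,0],-9],
], claw=-0.2)

```text
clock: 14.15
eef_pos: [0.556, 0.2696, 0.2993]
tool_rot: [-0.093, 0.996, -0.0, -0.002]
ft_force: [-0.8, -0.2, -0.3]
grip_width: 0.0514
grasp_force: 0.0
```

```bash
python3 - <<'E'
from h import *
from scipy.spatial.transform import Rotation as R
o=bot.get_obs(); print(o['eef_pos'],np.round(R.from_quat(o['tool_rot']).as_matrix(),3).tolist(),o['clock'],o['grip_width'])
im,d=bot.camera('wrist'); P=pts('wrist',d); cv2.imwrite('pics/w4.png',im[:,:,::-1])
for n in('tray_handle','ball'):
  for r in bot.trace(n,'wrist')[:2]:
    q=P[r['pixels']&(d>0)]; print(n,r['score'],r['uv'],len(q),np.round(np.percentile(q,[5,50,95],axis=0),3).tolist())
m=(abs(P[...,2]-.19)<.006)&(d>0)&(abs(P[...,0]-.557)<.05)&(abs(P[...,1]-.27)<.03); r=cv2.minAreaRect(P[m][:,:2].astype(np.float32)*1000); print('grip top',m.sum(),r)
t=[r for r in bot.trace('tray','wrist')]
for r in t[:2]:
    m=r['pixels']&(abs(P[...,2]-.117)<.004)
    if m.sum()>50: print('plate',m.sum(),cv2.minAreaRect(P[m][:,:2].astype(np.float32)*1000))
im,d=bot.camera('top');P=pts('top',d)
for r in bot.trace('arrest_tip','top')[:1]:
    q=P[r['pixels']&(d>0)]; q=q[q[:,2]>.085]; print(r['score'],len(q),np.round(np.percentile(q,[5,50,95],axis=0),3).tolist())
E
```

```text
[0.55602045 0.26964752 0.29933616] [[-0.983, -0.186, -0.003], [-0.186, 0.983, -0.001], [0.003, -0.001, -1.0]] 14.15 0.051376338911072274
tray_handle 0.93 [468.0, 256.6] 5871 [[0.531, 0.386, 0.004], [0.57, 0.42, 0.006], [0.61, 0.467, 0.058]]
tray_handle 0.67 [323.7, 243.6] 18594 [[0.506, 0.233, 0.116], [0.548, 0.269, 0.117], [0.618, 0.314, 0.191]]
ball 0.74 [323.1, 340.6] 3902 [[0.591, 0.262, 0.143], [0.604, 0.281, 0.16], [0.624, 0.301, 0.167]]
grip top 1735 ((555.1997680664062, 271.3970642089844), (35.712432861328125, 13.864676475524902), 11.114595413208008)
plate 15839 ((570.3590698242188, 274.32757568359375), (140.00454711914062, 84.31330108642578), 10.920647621154785)Traceback (most recent call last):
  File "<stdin>", line 15, in <module>
    return _quantile_unchecked(
        a, q, axis, out, overwrite_input, method, keepdims, weights)
    return _ureduce(a,
                    func=_quantile_ureduce_func,
    ...<5 lines>...
                    overwrite_input=overwrite_input,
                    method=method)
    r = func(a, **kwargs)
    result = _quantile(arr,
                       quantiles=q,
    ...<2 lines>...
                       out=out,
                       weights=wgt)
    slices_having_nans = np.isnan(arr[-1, ...])
                                  ~~~^^^^^^^^^
IndexError: index -1 is out of bounds for axis 0 with size 0
```

View pics/w4.png

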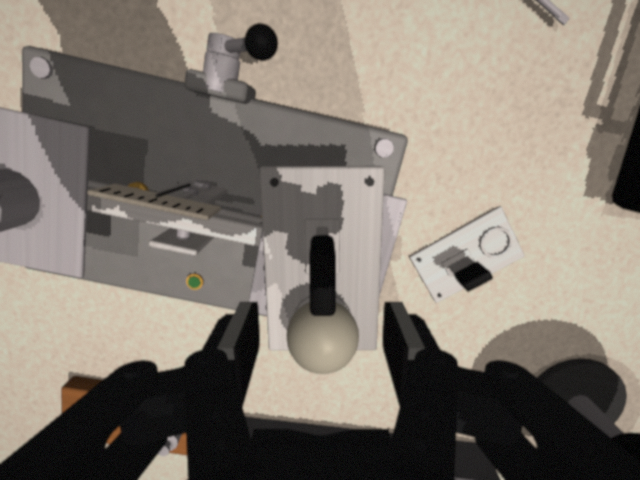

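The picture shows the lever leaning left (ball at 260,42), the grip at (322,275) pointing along the fingers' middle plane, and the ball in its pocket at (323,338). I'll descend, then close.

Request:
step_arm([
  [[0,2,20],0],
  [[0,2,45],0],
  [[0,2,65],0],
  [[0,2,74],0],
  [[0,2,74],0],
  [[0,2,74],0],
])

```text
clock: 15.2
eef_pos: [0.5571, 0.2722, 0.2281]
tool_rot: [-0.093, 0.996, 0.0, 0.001]
ft_force: [-0.1, -0.3, 0.6]
grip_width: 0.0513
grasp_force: 0.0
```

Request:
step_arm([
  [[0,0,0],0],
  [[0,0,0],0],
  [[0,0,0],0],
  [[0,0,0],0],
  [[0,0,0],0],
  [[0,0,0],0],
], claw=0.5)

```text
clock: 15.95
eef_pos: [0.5566, 0.272, 0.2268]
tool_rot: [-0.093, 0.996, -0.0, -0.0]
ft_force: [0.3, 0.2, 0.2]
grip_width: 0.0212
grasp_force: 0.0
```

Request:
step_arm([
  [[0,0,0],0],
  [[0,0,0],0],
  [[0,0,0],0],
  [[0,0,0],0],
  [[0,0,0],0],
  [[0,0,0],0],
  [[0,0,0],0],
  [[0,0,0],0],
], claw=1)

```text
clock: 16.95
eef_pos: [0.5566, 0.2718, 0.2269]
tool_rot: [-0.093, 0.996, -0.0, -0.0]
ft_force: [-0.3, -0.8, 2.1]
grip_width: 0.0132
grasp_force: 58.6
```

Request:
step_arm([
  [[0,0,-2],0],
  [[0,0,-5],0],
  [[0,0,-10],0],
  [[0,0,-17],0],
  [[0,0,-26],0],
  [[0,0,-36],0],
  [[0,0,-46],0],
  [[0,0,-56],0],
  [[0,0,-65],0],
  [[0,0,-72],0],
  [[0,0,-76],0],
  [[0,0,-78],0],
])

```text
clock: 18.45
eef_pos: [0.5566, 0.272, 0.305]
tool_rot: [-0.093, 0.996, -0.0, -0.0]
ft_force: [0.0, 0.6, -3.7]
grip_width: 0.0133
grasp_force: 58.4
```

```bash
cat > chk.py <<'E'
from h import *
from scipy.spatial.transform import Rotation as R
import sys
from scipy.optimize import least_squares
o=bot.get_obs(); M=R.from_quat(o['tool_rot']).as_matrix(); print(o['eef_pos'],np.round(M,3).tolist(),o['clock'],o['grip_width'],o['grasp_force'],o['ft_force'],o['ft_torque'])
for c in('wrist','top','scene'):
    im,d=bot.camera(c); P=pts(c,d); 
    for n in('tray','ball'):
      for r in bot.trace(n,c)[:2]:
        q=P[r['pixels']&(d>0)]
        q=q[np.linalg.norm(q[:,:2]-o['eef_pos'][:2],axis=1)<.13]; q=q[q[:,2]>.15]
        if len(q)<80: continue
        if n=='ball':
            f=least_squares(lambda x:np.linalg.norm(q-x,axis=1)-.025,np.median(q,0)-[0,0,.015],loss='soft_l1',f_scale=.001).x
            print(c,'ball',np.round(r['score'],2),len(q),np.round(f,3))
        else:
            z=np.median(q[:,2]); q=q[abs(q[:,2]-z)<.008]; A=np.c_[q[:,:2],np.ones(len(q))]
            k=least_squares(lambda x:A@x-q[:,2],[0,0,z],loss='soft_l1',f_scale=.001).x
            print(c,'plate z',round(z,3),'slope',np.round(k[:2],3),cv2.minAreaRect(q[:,:2].astype(np.float32)*1000))
    cv2.imwrite(f'pics/{sys.argv[1]}_{c}.png',im[:,:,::-1])
E
python3 chk.py a
```

```text
[0.55659782 0.2719855  0.30500254] [[-0.983, -0.186, -0.0], [-0.186, 0.983, -0.0], [0.0, -0.0, -1.0]] 18.45 0.013277855665480327 58.3892422914505 [ 0.02336295  0.623431   -3.67442762] [-0.05805595  0.08419981 -0.00554341]
wrist plate z 0.195 slope [0.001 0.001] ((550.7122802734375, 272.1734313964844), (100.93844604492188, 84.43689727783203), 10.559520721435547)
wrist ball 0.91 1385 [0.611 0.283 0.219]
top plate z 0.193 slope [-0.001  0.001] ((572.390869140625, 274.6568603515625), (140.3514404296875, 84.18667602539062), 10.633755683898926)
scene plate z 0.195 slope [-0.003  0.012] ((572.2747802734375, 271.87579345703125), (140.11962890625, 86.34746551513672), 9.915153503417969)
scene ball 0.76 429 [0.613 0.282 0.219]
```

The tray is level and the ball is seated. I'll back away and raise first, then traverse.

Request:
step_arm([
  [[3,0,-1],0],
  [[9,0,-4],0],
  [[18,0,-8],0],
  [[30,0,-12],0],
  [[44,0,-16],0],
  [[58,0,-20],0],
  [[72,0,-22],0],
  [[84,0,-23],0],
  [[92,0,-24],0],
  [[97,0,-25],0],
  [[100,0,-25],0],
  [[100,0,-25],0],
])

```text
clock: 20.4
eef_pos: [0.4584, 0.2534, 0.3298]
tool_rot: [-0.093, 0.996, -0.0, -0.0]
ft_force: [-0.2, -0.2, -3.9]
grip_width: 0.0134
grasp_force: 58.4
```

Request:
step_arm([
  [[1,-3,0],0],
  [[3,-9,0],0],
  [[6,-18,0],0],
  [[10,-30,0],0],
  [[15,-45,0],0],
  [[20,-63,0],0],
  [[26,-83,0],0],
  [[33,-105,0],0],
  [[39,-127,0],0],
  [[45,-149,0],0],
  [[51,-171,0],0],
  [[57,-193,0],0],
])

```text
clock: 21.9
eef_pos: [0.4376, 0.0515, 0.3301]
tool_rot: [-0.093, 0.996, -0.0, 0.0]
ft_force: [0.1, -0.3, -2.8]
grip_width: 0.0135
grasp_force: 58.5
```

Request:
step_arm([
  [[6,-22,0],0],
  [[12,-44,0],0],
  [[17,-66,0],0],
  [[22,-88,0],0],
  [[26,-110,0],0],
  [[29,-132,0],0],
  [[32,-154,0],0],
  [[34,-174,0],0],
  [[36,-191,0],0],
  [[37,-204,0],0],
  [[37,-212,0],0],
  [[37,-216,0],0],
])

```text
clock: 23.4
eef_pos: [0.442, -0.1662, 0.3298]
tool_rot: [-0.093, 0.996, 0.0, -0.0]
ft_force: [-0.1, 0.5, -3.6]
grip_width: 0.0133
grasp_force: 58.6
```

```bash
python3 chk.py b; python3 - <<'E'
from h import *
for c in('top','scene'):
    im,d=bot.camera(c); P=pts(c,d)
    for r in bot.trace('camera',c)[:2]:
        q=P[r['pixels']&(d>0)]; q=q[(q[:,2]>.16)&(q[:,2]<.245)&(q[:,0]>.64)]
        for lo,hi in((.64,.675),(.675,.70),(.7,.72),(.72,.74),(.74,.76),(.76,.78)):
            z=q[(q[:,0]>lo)&(q[:,0]<hi)]
            if len(z)>20: print(c,lo,len(z),np.round(np.percentile(z,[3,50,97],axis=0),3).tolist())
    m=(P[...,2]>.275)&(abs(P[...,0]-.79)<.03)&(abs(P[...,1]+.16)<.03); print('post',np.round(np.percentile(P[m],[3,50,97],axis=0),3).tolist())
E
```

```text
[ 0.44198888 -0.16621273  0.32984381] [[-0.983, -0.186, -0.0], [-0.186, 0.983, 0.0], [0.0, 0.0, -1.0]] 23.4 0.013254433476407465 58.635411858558655 [-0.14835195  0.519804   -3.64649047] [ 0.02170918  0.06066463 -0.03410468]
wrist plate z 0.22 slope [0.001 0.001] ((436.064453125, -166.19635009765625), (100.90259552001953, 84.38554382324219), 10.713692665100098)
wrist ball 0.56 1351 [ 0.498 -0.158  0.244]
top plate z 0.218 slope [ 0.001 -0.002] ((457.8633728027344, -162.26710510253906), (139.69003295898438, 83.49673461914062), 10.508942604064941)
top ball 0.75 599 [ 0.5   -0.158  0.243]
scene plate z 0.22 slope [-0.005  0.01 ] ((457.2708740234375, -163.5336456298828), (141.4148406982422, 86.17105865478516), 11.054956436157227)
scene ball 0.55 692 [ 0.498 -0.157  0.245]
top 0.64 271 [[0.656, -0.203, 0.195], [0.663, -0.182, 0.222], [0.674, -0.167, 0.229]]
top 0.675 244 [[0.676, -0.199, 0.208], [0.686, -0.178, 0.223], [0.699, -0.165, 0.229]]
top 0.7 370 [[0.701, -0.198, 0.194], [0.71, -0.17, 0.228], [0.72, -0.151, 0.236]]
top 0.72 334 [[0.721, -0.196, 0.197], [0.73, -0.168, 0.234], [0.74,
[... 161 characters left out ...]
], [0.779, -0.141, 0.236]]
post [[0.783, -0.167, 0.276], [0.788, -0.159, 0.298], [0.797, -0.153, 0.301]]
scene 0.64 275 [[0.659, -0.21, 0.201], [0.668, -0.2, 0.225], [0.675, -0.177, 0.231]]
scene 0.675 444 [[0.676, -0.206, 0.203], [0.688, -0.196, 0.222], [0.699, -0.176, 0.229]]
scene 0.7 350 [[0.701, -0.203, 0.195], [0.714, -0.191, 0.233], [0.72, -0.158, 0.236]]
scene 0.72 627 [[0.721, -0.202, 0.192], [0.73, -0.197, 0.234], [0.74, -0.155, 0.237]]
scene 0.74 644 [[0.741, -0.198, 0.192], [0.75, -0.192, 0.234], [0.759, -0.15, 0.236]]
scene 0.76 677 [[0.761, -0.193, 0.192], [0.77, -0.186, 0.226], [0.779, -0.149, 0.236]]
post [[0.784, -0.17, 0.276], [0.792, -0.167, 0.294], [0.798, -0.157, 0.302]]
```

Request:
step_arm([
  [[0,-3,2],0],
  [[0,-9,6],0],
  [[0,-17,11],0],
  [[0,-26,17],0],
  [[0,-36,23],0],
  [[0,-45,28],0],
  [[0,-52,33],0],
  [[0,-56,35],0],
  [[0,-57,36],0],
  [[0,-57,36],0],
  [[0,-57,36],0],
  [[0,-57,36],0],
])

```text
clock: 25.55
eef_pos: [0.4526, -0.2218, 0.2941]
tool_rot: [-0.093, 0.996, -0.0, 0.0]
ft_force: [0.8, 0.1, -3.5]
grip_width: 0.0133
grasp_force: 58.6
```

```bash
python3 chk.py c; python3 - <<'E'
from h import *
im,d=bot.camera('top'); P=pts('top',d)
for r in bot.trace('arrest_tip','top')[:1]:
    q=P[r['pixels']&(d>0)]; print('tip',r['score'],r['uv'],np.round(np.percentile(q,[5,50,95],axis=0),3).tolist())
E
```

```text
[ 0.45255763 -0.22175848  0.2941406 ] [[-0.983, -0.186, 0.0], [-0.186, 0.983, -0.0], [-0.0, -0.0, -1.0]] 25.55 0.013296308880693958 58.56412053108215 [ 0.78143484  0.13476304 -3.50799308] [-0.01015596  0.12240036  0.00986955]
wrist plate z 0.184 slope [0.001 0.001] ((446.66815185546875, -221.81072998046875), (100.83331298828125, 84.32621765136719), 10.50631332397461)
wrist ball 0.84 1396 [ 0.508 -0.213  0.208]
top plate z 0.183 slope [-0.    -0.003] ((468.5611267089844, -218.6832733154297), (140.13636779785156, 85.15174865722656), 10.368261337280273)
top ball 0.58 527 [ 0.511 -0.213  0.207]
scene plate z 0.184 slope [-0.004  0.008] ((467.8874206542969, -220.02474975585938), (140.67955017089844, 85.40288543701172), 10.950549125671387)
scene ball 0.57 705 [ 0.509 -0.213  0.209]
tip 0.65 [237.8, 213.0] [[0.468, 0.016, 0.028], [0.551, 0.172, 0.034], [0.653, 0.308, 0.111]]
```

View pics/c_scene.png

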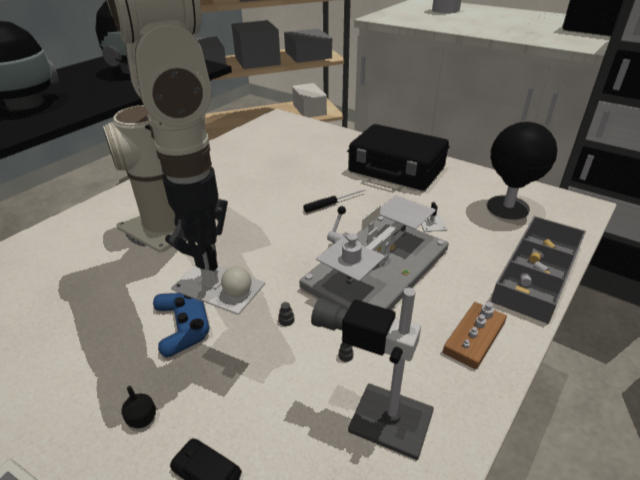

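View pics/c_top.png

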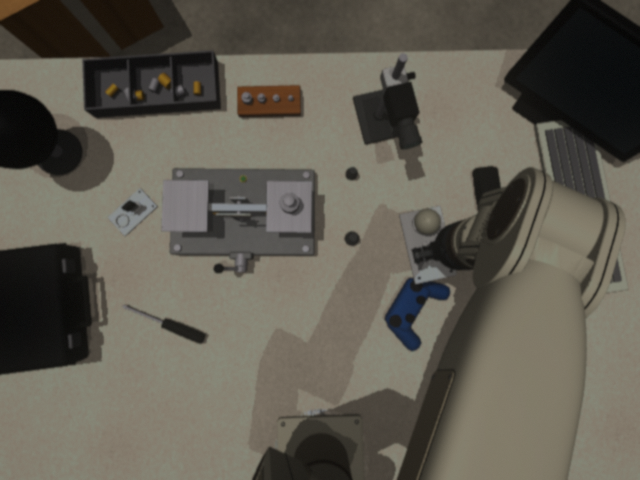

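Both pictures show the ball in its pocket facing the lens (scene 236,283; top 428,222). The lever leans left (top 218,268), the weight is on its pan and the bystanders are undisturbed. I'm handing in.

```bash
python3 -c "
from workcell import bot
print(bot.job_done())"
```

```text
the job is handed in; nothing more can be done
None
```

I handed the job in at about 26 s on the clock: the beam was freed, left to settle and arrested again, and the arm is holding the tray level with the ball within a few millimetres of my estimate of the focus point; the hand-in gave no verdict.

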